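# Load the sleeve and the ring onto the assembly jig

### The arm

A 6-joint arm with a two-finger parallel gripper is mounted at the origin on the work surface. World frame = base frame: x ahead of the robot, y to its left, z up, the work surface at z = 0. Lengths are in m, angles in rad, forces in N, time in s.
With the tool pointing down it reaches from about 0.325 to 0.9 m from the base axis. Payload 3.5 kg.
Tool frame: the origin (TCP) lies on the centre line of the jaws, within the pads' length; the fingertips stand 8 mm ahead of it and the grasp point (between the pads) lies 11 mm behind it (manip.finger_overhang is the z of the fingertips in the tool frame, in m); z points along the fingers, y is the direction in which the jaws open and shut (so a half turn about z gives the same grasp; the last joint's range is limited). The gripper opens to 85 mm and grips with 20 to 120 N. Pads are 22 mm wide; open, the fingers measure 114 mm over their backs; the gripper's body (76 mm by 85 mm) begins 54 mm behind the grasp point. The pads swing forward as they close: fully open they stand 13 mm farther back than shut.
Start: joints at [-1.44, 0.276, -0.026, 1.268, 0, 1.467], TCP at [0.145, -0.608, 0.212] pointing down, gripper open.
Joint ranges: [-3.12, 3.12], [-0.85, 1.88], [-1.08, 1.24], [-1.95, 2.15], [-1.57, 1.53], [-3.14, 3.14]. Speed limits (rad/s): [2.57, 2.57, 3.14, 3.14, 3.14, 3.14].

### API

Orientations are given as a unit quaternion [x, y, z, w].
In Python, from cell import monitor, viewer, order, manip gives the robot as it stands.
- The arm moves only by the tool step_arm, never from a script. Its argument "motion" is one flat list of numbers, 6 for each row, row after row: the shift along the world's x, y, z in m, then the turn, a rotation vector about the world's x, y, z in degrees. A call has exactly 8 rows; each row is the pose to reach, as a shift and turn from the pose measured when the call began; what a row does not reach only later rows make up. A row lasts 1/10 s, in which the tool goes at most 50 mm and 8.59 degrees, less where a joint would pass 70% of its speed; a pose out of reach is approached as far as the arm can. A call with a gripper value outside its range is refused whole. "jaw" is the closure, from 0 (fully open) to 1 (shut), set as the call begins (left out, the last holds). The fingers move at their own pace and stop on an object; the grip force is fixed at half the most. Time passes only in rows, so rows that repeat a pose let the fingers close, or fill a call up. It gives the time, the measured TCP pose, the force and the opening at its end, in the units of the state.
- monitor.sense(): the state, without advancing time (a new reading comes with each control period).
- viewer.grab_frame(name): name is "scene" or "top" or "wrist"; returns the picture (400x640x3 uint8, red, green, blue); there is no depth.
- viewer.camera_info(name): a dict with "fx", "fy", "cx", "cy" (pixels), "k1" (the pictures are not rectified: a ray, as slopes to the right and down, at radius r is drawn at 1 + k1 r^2 times it, then the intrinsics apply), "xyz" and "orientation" of the camera in the world; the wrist camera has in their place "T_tool_cam" (4x4, takes a point from camera to tool coordinates, whose origin is the TCP and whose axes are the flange's). Camera axes: x right, y up, looking along -z (the intrinsics and any distortion apply to the point x, -y, -z); pixel columns grow to the right and rows downward; lengths in m; the calibration is good to about 2 mm. A picture is of the moment at which its call begins: read the wrist's pose just before it. camera_info takes no time and is no camera call.
- order.hand_in(): hands the job in, once; it reports no verdict.
The state is a dict: "clock": time; "joints": joint angles; "qd": joint speeds; "joint_efforts": joint torques, N m; "tool_pos": TCP position; "tool_rot": TCP orientation; "wrist_force": force on the tool from outside, world axes, zero at the start; "moment": the same for the moment, N m; "finger_gap": finger opening in m.
Only numpy, scipy, OpenCV 4.12 (cv2) and the standard library are available. Lean on these libraries where they do the work, as an engineer would, in place of code of your own. Each camera call takes 0.05 s, during which the arm holds its last target. There are 200 camera calls.

### The job

Load the assembly jig from the foam tray: put the tall narrow sleeve over the slim tall post and the low wide ring over the thick short post, each all the way down, standing flat on the jig's base plate. Leave the solid plug where it stands on the tray.

Things in the scene. Friction and masses are not known exactly. Their poses are not given: they have to be found in the camera images.
- sleeve: tall narrow open tube, black plastic, outer diameter 40 mm, bore 32 mm right through, 50 mm tall, 32 g, loose and upright on the white foam tray's flat floor (20 mm above the table; tray fixed, 210 x 330 mm outside, rim 32 mm above the table). Sleeve, ring and plug stand in one row, about 95 mm apart, in any order, roughly along world y. Origin: centre of its underside; z up along its axis.
- ring: low wide open ring, black plastic, outer diameter 54 mm, bore 42 mm right through, 24 mm tall, 30 g, lying flat and loose on the same tray floor. Origin: centre of its underside; z up along its axis.
- plug: bystander: solid black plastic disc without a hole, diameter 46 mm, 30 mm tall, loose on the same tray floor. Origin: centre of its underside; z up.
- jig: fixed jig: aluminium plate 110 (x) x 200 (y) x 12 mm with two upright round steel posts; left or right of the tray, yaw within 25 degrees of zero. Origin: centre of the plate's underside, at table height; z up. Slim tall post: diameter 12 mm, 62 mm above the plate, at x 0, y +50 mm in the jig's frame. Thick short post: diameter 22 mm, 32 mm above the plate, at x 0, y -50 mm.
Things that resemble listed ones, but are neither listed nor needed, are in the scene too. Leave any blue look-alike of the ring alone.

How it is judged:
By the outcome, as a careful person would: the job done as asked, in the order asked, and still so for the second after the job is handed in, with the robot touching nothing.
It also fails if it takes over 58 s, if anything falls off the work surface, if the arm or the gripper's body presses on something with over 40 N, if the wrist force passes 120 N, or if a joint passes its speed limit or range.

## Working session

There is one attempt and no reset: what is moved stays moved. The work goes in short steps, Python scripts to look and compute and a tool call to move; the robot and the scene stay as the last step left them, time stands still between calls to the robot, and variables do not carry over. Pictures are saved under pics/ and viewed, about 8 in all and at most 12, crops included, and the job is handed in when it is done.

Besides the shell and the picture viewer there is one more tool, called after ">>>" as name(argument=value, ...), one argument or row to a line, values as JSON. step_arm: Moves the arm, as the interface text tells. Its arguments: {"type":"object","properties":{"motion":{"type":"array","items":{"type":"number"}},"jaw":{"type":"number"}},"required":["motion"]}

```bash
ls; mkdir -p pics
cat > h.py <<'E'
import numpy as np, cv2
from scipy.spatial.transform import Rotation as R
from cell import monitor, viewer, order, manip
def cam(name, st=None):
    c=viewer.camera_info(name)
    if 'T_tool_cam' in c:
        T=np.eye(4);T[:3,:3]=R.from_quat(st['tool_rot']).as_matrix();T[:3,3]=st['tool_pos'];T=T@np.array(c['T_tool_cam'])
    else:
        T=np.eye(4);T[:3,:3]=R.from_quat(c['orientation']).as_matrix();T[:3,3]=c['xyz']
    K=np.array([[c['fx'],0,c['cx']],[0,c['fy'],c['cy']],[0,0,1.]]);return K,np.array([c['k1'],0,0,0.]),T
def ray(C,uv):
    K,d,T=C
    p=cv2.undistortPoints(np.array(uv,float).reshape(-1,1,2),K,d).reshape(-1,2)
    v=np.c_[p[:,0],-p[:,1],-np.ones(len(p))]@T[:3,:3].T
    return T[:3,3],v/np.linalg.norm(v,axis=1)[:,None]
def onz(C,uv,z):
    o,v=ray(C,uv);return o+v*((z-o[2])/v[:,2])[:,None]
def proj(C,P):
    K,d,T=C;q=(np.atleast_2d(P)-T[:3,3])@T[:3,:3];q=q*[1,-1,-1]
    return cv2.projectPoints(q.reshape(-1,1,3),np.zeros(3),np.zeros(3),K,d)[0].reshape(-1,2)
def tri(Ca,ua,Cb,ub):
    a,v=ray(Ca,ua);b,w=ray(Cb,ub);v=v[0];w=w[0]
    s=np.linalg.lstsq(np.c_[v,-w],b-a,rcond=None)[0];p=a+s[0]*v;q=b+s[1]*w
    return (p+q)/2,np.linalg.norm(p-q)
def snap(name,fn):
    st=monitor.sense();im=np.array(viewer.grab_frame(name));cv2.imwrite('pics/'+fn,im[:,:,::-1]);np.savez('pics/'+fn[:-4]+'.npz',pos=st['tool_pos'],rot=st['tool_rot']);return im,st
def load(name,fn):
    z=np.load('pics/'+fn[:-4]+'.npz');return cam(name,dict(tool_pos=z['pos'],tool_rot=z['rot']))
E
python3 - <<'E'
from h import *
for n in ('scene','top'): snap(n,n+'0.png'); print(viewer.camera_info(n))
print(viewer.camera_info('wrist')); print(monitor.sense(),manip.finger_overhang)
a=cv2.imread('pics/scene0.png');b=cv2.imread('pics/top0.png')
E
```

```text
pics
{'fx': 419.33544257382715, 'fy': 419.33544257382715, 'cx': 313.5872719674, 'cy': 204.2478751050443, 'k1': -0.10369691541197332, 'xyz': array([1.02630971, 0.20436835, 0.7958287 ]), 'orientation': array([0.15961075, 0.25120045, 0.81461776, 0.49781589])}
{'fx': 484.6545857366592, 'fy': 484.6545857366592, 'cx': 308.03730143200056, 'cy': 198.4223962604487, 'k1': -0.05079829405089925, 'xyz': array([ 0.53203549, -0.00540891,  0.99003036]), 'orientation': array([ 0.02509252, -0.03095297, -0.69984417,  0.7131833 ])}
{'fx': 305.4402047917489, 'fy': 305.4402047917489, 'cx': 326.84387070344803, 'cy': 202.85510688520122, 'k1': 0.02054828448945989, 'T_tool_cam': array([[-2.77261044e-04,  9.51086485e-01,  3.08924621e-01,
         7.83842548e-02],
       [ 9.99999861e-01,  4.02376438e-04, -3.41292922e-04,
        -2.11950420e-04],
       [-4.48903074e-04,  3.08924483e-01, -9.51086464e-01,
        -1.61685295e-01],
       [ 0.00000000e+00,  0.00000000e+00,  0.00000000e+00,
         1.00000000e+00]])}
{'clock': 0.1, 'joints': array([-1.44041716e+00,  2.77034825e-01, -2.77076279e-02,  1.26799553e+00,
        1.08764167e-05,  1.46743827e+00]), 'qd': array([ 0.0005581 , -0.00298126,  0.0027478 ,  0.00011752, -0.00223978,
       -0.00200027]), 'joint_efforts': array([ 7.34160913e-04, -4.46706069e+01,  2.96129233e+01,  8.39312619e-03,
       -5.39952543e-05, -1.00819534e-06]), 'tool_pos': array([ 0.14468402, -0.60728098,  0.21080229]), 'tool_rot': array([ 9.93178166e-01,  1.16602696e-01, -7.67828608e-06, -9.70810914e-04]), 'wrist_force': array([-0.39605308,  0.67765742, -0.48582418]), 'moment': array([-0.04997196,  0.05267958,  0.00845902]), 'finger_gap': 0.08536392588042443} 0.008
```

View pics/top0.png

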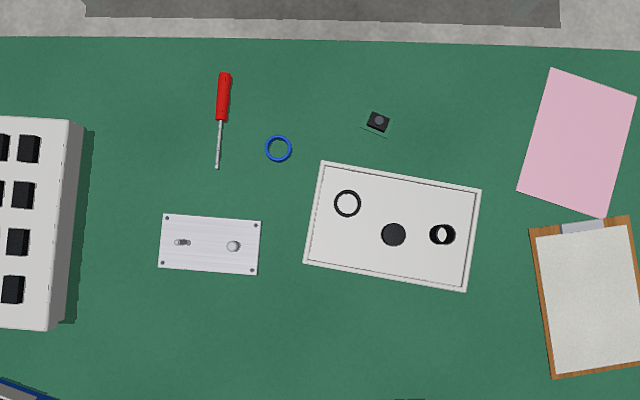

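View pics/scene0.png

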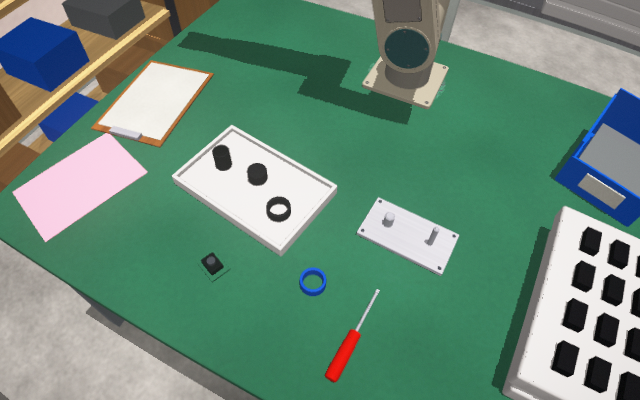

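The top view shows the ring at (347,203), the plug at (393,234), which looks solid, and the sleeve at (442,234). On the jig, the slim post is near (182,242) and the thick post near (234,246). The blue look-alike at (278,148) stays put. In the scene view the same order is sleeve (222,157), plug (257,174), ring (279,209).

```bash
cat >> h.py <<'E'
def hull(C,x,y,z,r,h):
    t=np.linspace(0,2*np.pi,60);c=np.c_[x+r*np.cos(t),y+r*np.sin(t)]
    P=np.r_[np.c_[c,0*t+z],np.c_[c,0*t+z+h]];return cv2.convexHull(proj(C,P).astype(np.float32))
def cen(c):
    m=cv2.moments(c);return np.array([m['m10'],m['m01']])/m['m00'],m['m00']
def blob(im,uv,thr=90,rad=45):
    m=(im.max(2)<thr).astype(np.uint8);cs,_=cv2.findContours(m,cv2.RETR_EXTERNAL,cv2.CHAIN_APPROX_NONE)
    cs=[c for c in cs if cv2.contourArea(c)>60];c=min(cs,key=lambda c:np.hypot(*(cen(c)[0]-uv)));return cv2.convexHull(c)
def fit(views,r,h,x0):
    from scipy.optimize import least_squares
    cs=[(C,cen(b)) for C,b in views]
    f=lambda p:np.concatenate([cen(hull(C,*p,r,h))[0]-m[0] for C,m in cs])
    s=least_squares(f,x0);return s.x,s.fun,[m[1]/cen(hull(C,*s.x,r,h))[1] for C,m in cs]
E
python3 - <<'E'
from h import *
S=cam('scene');T=cam('top');a=cv2.imread('pics/scene0.png');b=cv2.imread('pics/top0.png')
for n,ua,ub,r,h in [('ring',(279,209),(347,203),.027,.024),('sleeve',(222,157),(442,234),.02,.05),('plug',(257,174),(393,234),.023,.03)]:
    x0=np.r_[onz(T,ub,.03)[0][:2],.02]
    p,e,q=fit([(S,blob(a,ua)),(T,blob(b,ub))],r,h,x0);print(n,p.round(4),e.round(2),np.round(q,2))
print('slimtop',tri(S,(435,229),T,(178,242)),'thicktop',tri(S,(389,215),T,(233,246)))
v=[(165,214),(260,221),(256,275),(158,268)]
print(onz(T,v,.012).round(4))
A=cv2.resize(b[190:290,140:480],None,fx=2.3,fy=2.3,interpolation=3);B=cv2.resize(a[140:290,190:470],(782,419),interpolation=3);cv2.imwrite('pics/c1.png',cv2.resize(np.vstack([cv2.resize(A,(600,176)),cv2.resize(B,(600,321))]),None,fx=1.2,fy=1.2))
E
```

```text
ring [ 0.6003 -0.09    0.0226] [ 0.18 -0.01  0.11 -0.08] [0.84 0.88]
sleeve [ 0.5427 -0.2753  0.0222] [ 0.39  0.11  0.31 -0.12] [0.84 0.85]
plug [ 0.5408 -0.1806  0.0238] [ 0.16  0.04  0.18 -0.09] [0.81 0.86]
slimtop (array([0.51770095, 0.23208351, 0.07101475]), np.float64(3.3085557791878014e-05)) thicktop (array([0.51150625, 0.13205855, 0.0448283 ]), np.float64(0.0013242549064722664))
[[0.5726 0.2759 0.012 ]
 [0.5623 0.0832 0.012 ]
 [0.4541 0.0885 0.012 ]
 [0.4639 0.2858 0.012 ]]
```

View pics/c1.png

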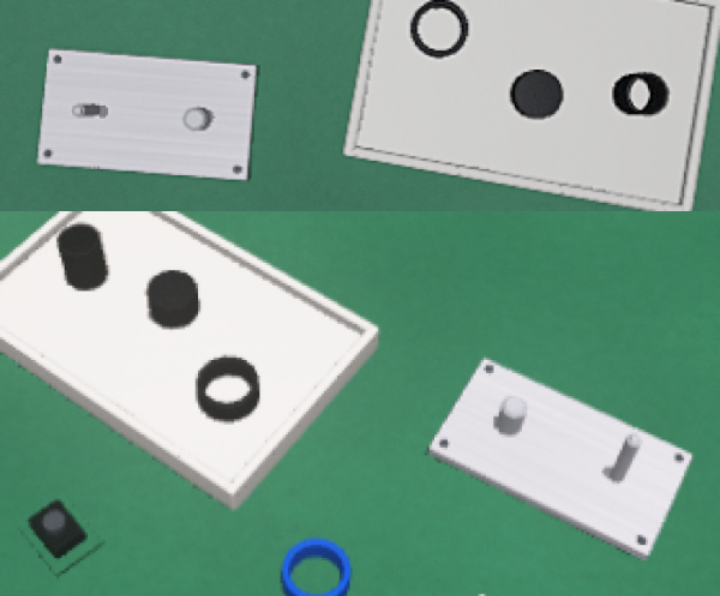

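The crop confirms three things. The sleeve is the tall tube with a bore, at far right in the tray. The ring is the low black open one, and the blue one is ignored. The plug's top is closed, so it stays. The slim post is at +y.

The jaws should open along x, which keeps joint 6 in range over the jig. I'll move above the sleeve.

>>> step_arm(
  motion=[0.05,0.041,0,0,0,8.5,0.1,0.083,0,0,0,17,0.15,0.124,0,0,0,25.5,0.2,0.166,0,0,0,34,0.25,0.207,0,0,0,42.5,0.3,0.249,0,0,0,51,0.35,0.29,0,0,0,59.5,0.397,0.332,0,0,0,68],
  jaw=0.25,
)

```text
clock: 0.9
tool_pos: [0.453, -0.35, 0.2104]
tool_rot: [0.756, 0.654, -0.001, -0.001]
wrist_force: [0.3, -0.6, 0.1]
finger_gap: 0.0641
```

>>> step_arm(
  motion=[0,0,-0.02,0,0,8,0,0,-0.04,0,0,8,0,0,-0.06,0,0,8,0,0,-0.06,0,0,8,0,0,-0.06,0,0,8,0,0,-0.06,0,0,8,0,0,-0.06,0,0,8,0,0,-0.06,0,0,8],
)

```text
clock: 1.7
tool_pos: [0.4534, -0.3507, 0.1515]
tool_rot: [0.709, 0.705, -0.001, -0.0]
wrist_force: [0.3, 0.2, -0.1]
finger_gap: 0.0643
```

Run:
```python
from h import *
im,st=snap('wrist','w1.png');W=cam('wrist',st)
print(st['clock'],st['tool_pos'],R.from_quat(st['tool_rot']).as_matrix().round(3),st['finger_gap'],st['wrist_force'])
print('pred',proj(W,[[.5427,-.2753,.07],[.5427,-.2753,.02]]))
```

```text
1.7 [ 0.45344111 -0.35065793  0.15148099] [[ 0.005  1.    -0.001]
 [ 1.    -0.005 -0.001]
 [-0.001 -0.001 -1.   ]] 0.06429941110608142 [ 0.30139669  0.15099512 -0.06549483]
pred [[445.62634825 107.63658631]
 [425.41463575 106.90190315]]
```

View pics/w1.png

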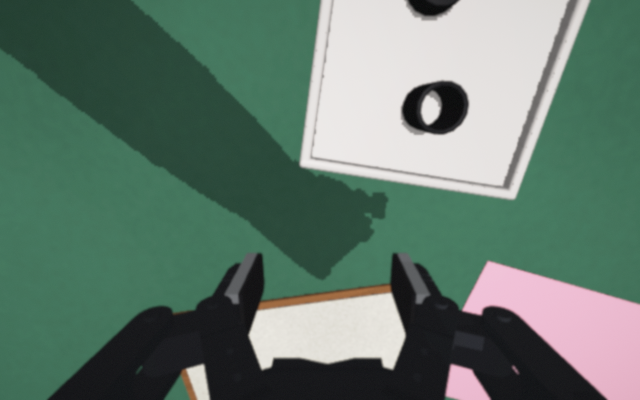

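The wrist view shows the sleeve's top at about (447,107) against a prediction of (446,108). The estimate holds, so I'll grasp.

>>> step_arm(
  motion=[0.03,0.025,0,0,0,0,0.06,0.05,0,0,0,0,0.089,0.0755,0,0,0,0,0.089,0.0755,0,0,0,0,0.089,0.0755,-0.02,0,0,0,0.089,0.0755,-0.05,0,0,0,0.089,0.0755,-0.08,0,0,0,0.089,0.0755,-0.1075,0,0,0],
)

```text
clock: 2.55
tool_pos: [0.5418, -0.2756, 0.0429]
tool_rot: [0.709, 0.705, -0.001, -0.0]
wrist_force: [-0.0, -0.0, -0.2]
finger_gap: 0.064
```

>>> step_arm(
  motion=[0,0,0,0,0,0,0,0,0,0,0,0,0,0,0,0,0,0,0,0,0,0,0,0,0,0,0,0,0,0,0,0,0,0,0,0,0,0,0,0,0,0,0,0,0,0,0,0],
  jaw=1,
)

```text
clock: 3.35
tool_pos: [0.5418, -0.2755, 0.0431]
tool_rot: [0.709, 0.705, -0.001, 0.0]
wrist_force: [0.1, -0.5, -0.8]
finger_gap: 0.0365
```

>>> step_arm(
  motion=[0,0,0.01,0,0,0,0,0,0.03,0,0,0,0,0,0.055,0,0,0,0,0,0.08,0,0,0,0,0,0.1,0,0,0,0,0,0.12,0,0,0,0,0,0.12,0,0,0,0,0,0.12,0,0,0],
)

```text
clock: 4.15
tool_pos: [0.5421, -0.2757, 0.1636]
tool_rot: [0.709, 0.705, -0.001, 0.001]
wrist_force: [-0.7, 0.3, 0.0]
finger_gap: 0.0369
```

Run:
```python
from h import *
a,st=snap('wrist','w2.png');b,_=snap('scene','s2.png')
x,y,z=st['tool_pos'];print(st['finger_gap'],st['wrist_force'])
im=np.hstack([cv2.resize(a[150:400,150:480],(400,303)),cv2.resize(b[60:210,130:328],(400,303))])[:,:,::-1]
cv2.imwrite('pics/c2.png',im)
```

```text
0.03687820370447174 [-0.69138963  0.33302675  0.00472907]
```

View pics/c2.png

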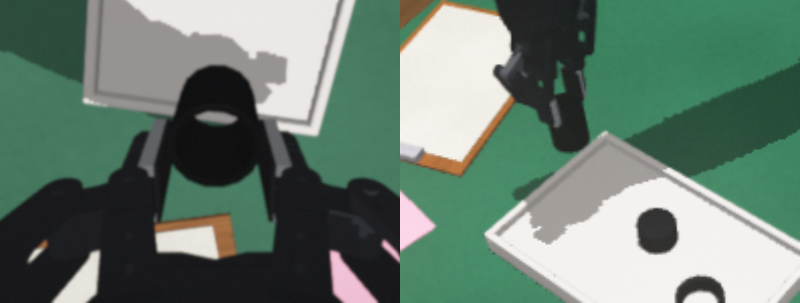

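The sleeve is held in both views; its bottom edge is at row ~204 of the wrist image and its near top edge at row ~304. I'll compare that with the upright, centred prediction to check offset and tilt.

Run:
```python
from h import *
W=load('wrist','w2.png');x,y,z=np.load('pics/w2.npz')['pos']
S=cam('scene')
for dy in (0,.005,.01,.015):
    h=hull(W,x,y+dy,z-.023,.02,.05).reshape(-1,2);s=hull(S,x,y+dy,z-.023,.02,.05).reshape(-1,2)
    print(dy,h.min(0).round(),h.max(0).round(),'scene',s.min(0).round(),s.max(0).round())
g=cv2.imread('pics/w2.png',0);print('col',[ (r,int(g[r,329])) for r in range(196,320,4)])
from numpy import array
b=cv2.imread('pics/s2.png',0);print([(r,int(b[r,212])) for r in range(100,142,2)])
```

```text
0 [288. 202.] [369. 304.] scene [201. 106.] [224. 136.]
0.005 [288. 194.] [369. 296.] scene [203. 107.] [226. 137.]
0.01 [287. 186.] [369. 288.] scene [205. 107.] [228. 138.]
0.015 [287. 178.] [370. 279.] scene [207. 108.] [230. 138.]
col [(196, 147), (200, 147), (204, 63), (208, 16), (212, 17), (216, 18), (220, 16), (224, 17), (228, 16), (232, 20), (236, 21), (240, 26), (244, 142), (248, 143), (252, 68), (256, 17), (260, 18), (264, 16), (268, 18), (272, 18), (276, 18), (280, 16), (284, 16), (288, 17), (292, 16), (296, 19), (300, 19), (304, 77), (308, 108), (312, 105), (316, 106)]
[(100, 35), (102, 32), (104, 47), (106, 33), (108, 32), (110, 32), (112, 33), (114, 31), (116, 33), (118, 32), (120, 32), (122, 35), (124, 35), (126, 35), (128, 35), (130, 35), (132, 36), (134, 37), (136, 103), (138, 111), (140, 120)]
```

The sleeve is upright and centred in the jaws. I'll move toward the jig and stop about 0.1 m short to look at the posts.

>>> step_arm(
  motion=[-0.003,0.04,0,0,0,0,-0.006,0.08,0,0,0,0,-0.009,0.125,0,0,0,0,-0.012,0.17,0,0,0,0,-0.015,0.215,0,0,0,0,-0.018,0.26,0,0,0,0,-0.021,0.305,0,0,0,0,-0.024,0.345,0,0,0,0],
)

```text
clock: 5.05
tool_pos: [0.5154, 0.072, 0.1603]
tool_rot: [0.709, 0.705, -0.002, -0.002]
wrist_force: [0.7, -0.3, -0.4]
finger_gap: 0.0365
```

>>> step_arm(
  motion=[0,0.04,0,0,0,0,0,0.06,0,0,0,0,0,0.07,0,0,0,0,0,0.07,0,0,0,0,0,0.07,0,0,0,0,0,0.07,0,0,0,0,0,0.07,0,0,0,0,0,0.07,0,0,0],
)

```text
$.motion: bad value
```

Run:
```python
from h import *
im,st=snap('wrist','w3.png');W=cam('wrist',st)
print(st['clock'],st['tool_pos'],st['finger_gap'])
print('pred',proj(W,[[.5168,.2327,.074],[.5168,.2327,.012],[.511,.1328,.044]]).round(1))
```

```text
5.05 [0.51537482 0.07201066 0.16034698] 0.036505089073675445
pred [[329.7 -23.1]
 [329.5   4.8]
 [323.3 125.4]]
```

View pics/w3.png

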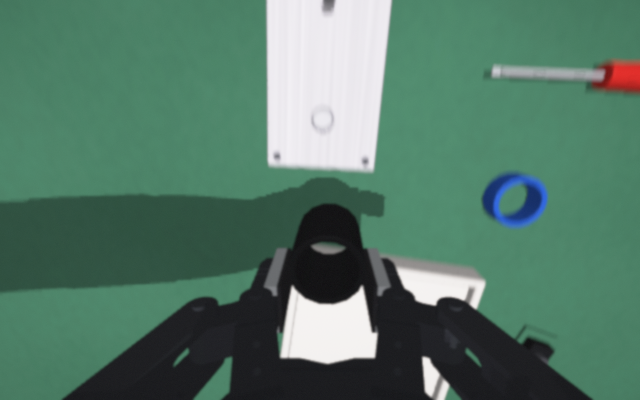

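The second call was refused over its row count. The thick post's top appears at (322,119), a few pixels from the prediction, and the slim post's base is at about (329,8). I'll go closer for a settled look.

>>> step_arm(
  motion=[0,0.03,0,0,0,0,0,0.06,0,0,0,0,0,0.063,0,0,0,0,0,0.063,0,0,0,0,0,0.063,0,0,0,0,0,0.063,0,0,0,0,0,0.063,0,0,0,0,0,0.063,0,0,0,0],
)

```text
clock: 5.9
tool_pos: [0.5145, 0.1393, 0.1603]
tool_rot: [0.708, 0.707, -0.001, -0.004]
wrist_force: [0.4, -0.1, -0.8]
finger_gap: 0.0363
```

Run:
```python
from h import *
im,st=snap('wrist','w4.png');W=cam('wrist',st)
print(st['clock'],st['tool_pos'],st['finger_gap'])
print('pred',proj(W,[[.5168,.2327,.074],[.5168,.2327,.012]]).round(1))
cv2.imwrite('pics/c4.png',cv2.resize(im[0:200,230:430,::-1],None,fx=3,fy=3,interpolation=2))
```

```text
5.9 [0.51453058 0.13933515 0.16030912] 0.03630128055591975
pred [[331.5  84.2]
 [331.   88.4]]
```

View pics/c4.png

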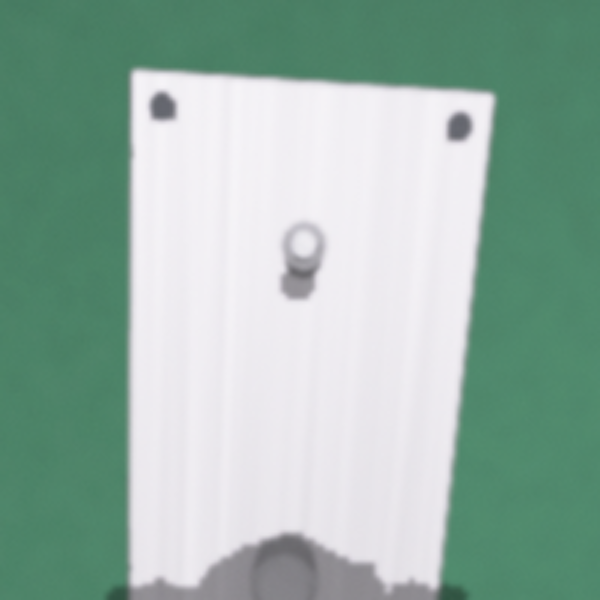

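The slim post's top is at (331,81), so y ≈ 0.2345. I'll move over it and lower.

>>> step_arm(
  motion=[0.001,0.03,0,0,0,0,0.002,0.06,0,0,0,0,0.0025,0.08,0,0,0,0,0.0025,0.095,0,0,0,0,0.0025,0.095,0,0,0,0,0.0025,0.095,0,0,0,0,0.0025,0.095,-0.02,0,0,0,0.0025,0.095,-0.04,0,0,0],
)

```text
clock: 6.75
tool_pos: [0.5179, 0.2337, 0.1207]
tool_rot: [0.708, 0.706, 0.0, -0.003]
wrist_force: [0.2, 0.2, -0.6]
finger_gap: 0.0368
```

Run:
```python
from h import *
im,st=snap('wrist','w5.png');b,_=snap('scene','s5.png')
print(st['clock'],st['tool_pos'],st['finger_gap'],st['wrist_force'])
cv2.imwrite('pics/c5.png',np.hstack([cv2.resize(im[180:330,230:430],(400,300)),cv2.resize(b[120:270,350:550],(400,300))])[:,:,::-1])
```

```text
6.75 [0.5178922 0.2336936 0.1207356] 0.036837346182470684 [ 0.2349911   0.21002084 -0.55702315]
```

View pics/c5.png

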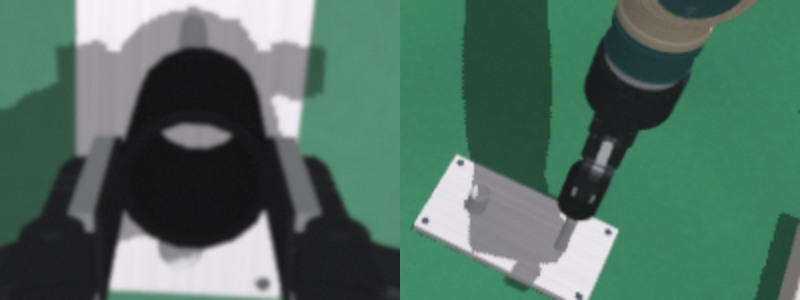

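The scene view shows the slim post directly under the sleeve, so I'll lower it.

>>> step_arm(
  motion=[0,0,-0.015,0,0,0,0,0,-0.03,0,0,0,0,0,-0.045,0,0,0,0,0,-0.058,0,0,0,0,0,-0.069,0,0,0,0,0,-0.078,0,0,0,0,0,-0.083,0,0,0,0,0,-0.0845,0,0,0],
)

```text
clock: 7.65
tool_pos: [0.5144, 0.2328, 0.0342]
tool_rot: [0.708, 0.706, -0.003, -0.006]
wrist_force: [-4.1, -2.0, 13.4]
finger_gap: 0.0365
```

Contact with the plate at the expected height. I'll release, then lift.

>>> step_arm(
  motion=[0,0,0.0005,0,0,0,0,0,0.0005,0,0,0,0,0,0.0005,0,0,0,0,0,0.0005,0,0,0,0,0,0.0005,0,0,0,0,0,0.0005,0,0,0,0,0,0.0005,0,0,0,0,0,0.0005,0,0,0],
  jaw=0.2,
)

```text
clock: 8.45
tool_pos: [0.5144, 0.2328, 0.0347]
tool_rot: [0.708, 0.706, -0.004, -0.006]
wrist_force: [-0.5, -0.3, 0.7]
finger_gap: 0.0685
```

>>> step_arm(
  motion=[0,0,0.015,0,0,0,0,0,0.04,0,0,0,0,0,0.07,0,0,0,0,0,0.1,0,0,0,0,0,0.12,0,0,0,0,-0.02,0.12,0,0,0,0,-0.06,0.12,0,0,0,0,-0.1,0.12,0,0,0],
)

```text
clock: 9.25
tool_pos: [0.5145, 0.1322, 0.155]
tool_rot: [0.707, 0.707, -0.003, -0.005]
wrist_force: [1.2, 0.7, -0.6]
finger_gap: 0.0686
```

>>> step_arm(
  motion=[0.007,-0.04,0,0,0,0,0.014,-0.08,0,0,0,0,0.028,-0.12,0,0,0,0,0.042,-0.16,0,0,0,0,0.056,-0.2,0,0,0,0,0.07,-0.24,0,0,0,0,0.085,-0.275,0,0,0,0,0.085,-0.275,0,0,0,0],
)

```text
clock: 10.05
tool_pos: [0.6017, -0.1475, 0.155]
tool_rot: [0.709, 0.705, -0.003, -0.004]
wrist_force: [0.2, 0.6, 0.3]
finger_gap: 0.0683
```

Run:
```python
from h import *
im,st=snap('wrist','w6.png');W=cam('wrist',st);a,_=snap('scene','s6.png');b,_=snap('top','t6.png')
print(st['clock'],st['tool_pos'],R.from_quat(st['tool_rot']).as_matrix().round(3),st['finger_gap'],st['wrist_force'])
print('ring pred',proj(W,[[.6003,-.09,.044]]))
cv2.imwrite('pics/c6.png',np.hstack([cv2.resize(im,(400,250)),np.vstack([cv2.resize(a[180:280,350:470],(200,167)),np.zeros((83,200,3),np.uint8)]),cv2.resize(b[200:300,150:270],(200,250))])[:,:,::-1])
```

```text
10.05 [ 0.60165572 -0.1474597   0.15502962] [[ 0.005  1.    -0.01 ]
 [ 1.    -0.005  0.001]
 [ 0.001 -0.01  -1.   ]] 0.06832043041077455 [0.22972984 0.64462833 0.32516625]
ring pred [[327.14625796 129.82063823]]
```

View pics/c6.png

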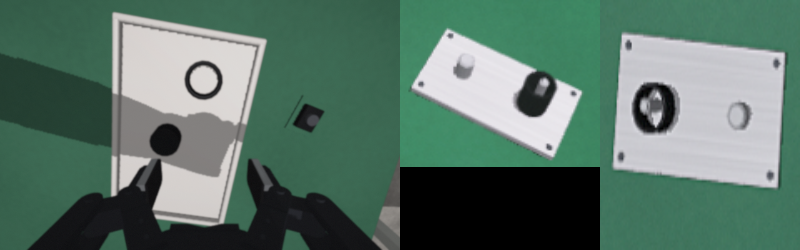

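The sleeve stands upright on the slim post in both views. The ring is at (325,127) in the wrist view against a prediction of (327,130). Next, the ring grasp.

>>> step_arm(
  motion=[0,0.03,0,0,0,0,-0.0015,0.0585,0,0,-0.5,0,-0.0015,0.0585,-0.01,0,-0.5,0,-0.0015,0.0585,-0.035,0,-0.5,0,-0.0015,0.0585,-0.06,0,-0.5,0,-0.0015,0.0585,-0.085,0,-0.5,0,-0.0015,0.0585,-0.108,0,-0.5,0,-0.0015,0.0585,-0.122,0,-0.5,0],
  jaw=0.1,
)

```text
clock: 11.0
tool_pos: [0.5954, -0.0829, 0.0304]
tool_rot: [0.707, 0.707, -0.001, -0.004]
wrist_force: [-0.8, 0.4, 0.3]
finger_gap: 0.077
```

>>> step_arm(
  motion=[0,0,0,0,0,0,0,0,0,0,0,0,0,0,0,0,0,0,0,0,0,0,0,0,0,0,0,0,0,0,0,0,0,0,0,0,0,0,0,0,0,0,0,0,0,0,0,0],
  jaw=1,
)

```text
clock: 11.8
tool_pos: [0.5954, -0.083, 0.0305]
tool_rot: [0.707, 0.707, -0.001, -0.004]
wrist_force: [-0.1, 0.1, 0.0]
finger_gap: -0.0005
```

>>> step_arm(
  motion=[0,0,0.01,0,0,0,0,0,0.03,0,0,0,0,0,0.055,0,0,0,0,0,0.08,0,0,0,0,0,0.1,0,0,0,0,0,0.1,0,0,0,0,0,0.1,0,0,0,0,0,0.1,0,0,0],
)

```text
clock: 12.6
tool_pos: [0.5944, -0.0828, 0.1294]
tool_rot: [0.707, 0.707, -0.002, -0.005]
wrist_force: [0.3, 0.1, -0.1]
finger_gap: 0.0
```

Run:
```python
from h import *
im,st=snap('wrist','w7.png');W=cam('wrist',st);b,_=snap('scene','s7.png')
x,y,z=st['tool_pos'];print(st['clock'],st['tool_pos'],st['finger_gap'],st['wrist_force'])
for dy in (0,.005): h=hull(W,x,y+dy,z-.012,.027,.024).reshape(-1,2);print(dy,h.min(0).round(),h.max(0).round())
cv2.imwrite('pics/c7.png',np.hstack([cv2.resize(im[180:330,230:430],(400,300)),cv2.resize(b[100:250,200:400],(400,300))])[:,:,::-1])
```

```text
12.6 [ 0.59444605 -0.08275353  0.1294116 ] 4.4381832305862456e-05 [ 0.27942473  0.11185182 -0.11782041]
0 [279. 196.] [378. 298.]
0.005 [278. 188.] [378. 291.]
```

View pics/c7.png

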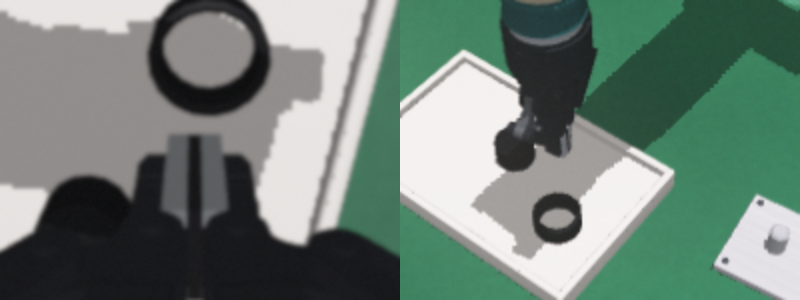

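The grasp missed: the jaws closed fully, and the ring still lies flat in the tray at about (334,207) in the wrist image. I'll re-measure it from all the views.

Run:
```python
from h import *
b,st=snap('top','t7.png')
S=cam('scene');T=cam('top');W=load('wrist','w7.png')
a=cv2.imread('pics/s7.png');w=cv2.imread('pics/w7.png')
bs=blob(a,(279,209))
print('scene',cen(bs),'was',cen(blob(cv2.imread('pics/scene0.png'),(279,209))))
x0=np.r_[onz(W,(334,207),.032)[0][:2],.02];print(x0)
bw=blob(w,(334,205),60);print('wrist',cen(bw))
for V in ([(S,bs),(W,bw)],[(W,bw)]):
  try: print(fit(V,.027,.024,x0) if len(V)>1 else '')
  except Exception as e: print(e)
print('predict now', proj(W,[[.6003,-.09,.044],[.6003,-.09,.02]]), proj(S,[[.6003,-.09,.032]]))
print(proj(W,[np.load('pics/w7.npz')['pos']+[0,0,-.008]]))
pl=cen(blob(a,(257,174)));print('plug scene',pl,cen(blob(cv2.imread('pics/scene0.png'),(257,174))))
print(st['joints'].round(3), R.from_quat(st['tool_rot']).as_matrix().round(3).tolist())
w6=cv2.imread('pics/w6.png');W6=load('wrist','w6.png');bb=blob(w6,(325,127),60);print('w6',cen(bb),cen(hull(W6,.6003,-.09,.0226,.027,.024)))
```

```text
scene (array([278.06163912, 208.56887052]), 484.0) was (array([278.34129569, 208.78429244]), 460.5)
[ 0.59904919 -0.09117158  0.02      ]
wrist (array([333.99881713, 206.43825408]), 2818.0)
(array([ 0.59892332, -0.09057672,  0.01896573]), array([ 0.6236957 ,  0.56380626, -0.04458884,  0.33535086]), [0.8912339623284741, 0.8729538415313628])

predict now [[335.64147002 210.14947868]
 [335.19437799 201.72754138]] [[278.59377821 209.40441588]]
[[328.33335934 240.46615171]]
plug scene (array([278.06163912, 208.56887052]), 484.0) (array([256.97575758, 173.75252525]), 330.0)
[-0.247  0.295 -0.183  1.105  0.002  1.323] [[-0.0, 1.0, -0.011], [1.0, 0.001, 0.005], [0.005, -0.011, -1.0]]
w6 (array([325.40057088, 128.00551855]), 2627.5) (array([327.15077942, 129.00424221]), 3163.967582776095)
```

Run:
```python
from h import *
for f in ('w7','w6','w2'):
    W=load('wrist',f+'.png');d=np.load(f'pics/{f}.npz');M=R.from_quat(d['rot']).as_matrix()
    print(f,[(z,xx,proj(W,[d['pos']+M@[xx,yy,z]]).round().tolist()[0]) for xx in (0,.011) for yy in ([0] if f=='w7' else [.034,-.034]) for z in (.008,0,-.01,-.02,-.03)])
g=np.hstack([cv2.resize(cv2.imread('pics/w6.png')[220:360,180:460],(560,280)),cv2.resize(cv2.imread('pics/w7.png')[220:360,267:387],(240,280))])
cv2.imwrite('pics/c8.png',g)
```

```text
w7 [(0.008, 0, [328.0, 240.0]), (0, 0, [328.0, 246.0]), (-0.01, 0, [328.0, 254.0]), (-0.02, 0, [328.0, 263.0]), (-0.03, 0, [329.0, 273.0]), (0.008, 0.011, [328.0, 224.0]), (0, 0.011, [328.0, 229.0]), (-0.01, 0.011, [328.0, 236.0]), (-0.02, 0.011, [328.0, 244.0]), (-0.03, 0.011, [329.0, 253.0])]
w6 [(0.008, 0, [384.0, 240.0]), (0, 0, [387.0, 246.0]), (-0.01, 0, [390.0, 254.0]), (-0.02, 0, [394.0, 263.0]), (-0.03, 0, [398.0, 274.0]), (0.008, 0, [272.0, 240.0]), (0, 0, [270.0, 246.0]), (-0.01, 0, [267.0, 254.0]), (-0.02, 0, [263.0, 263.0]), (-0.03, 0, [259.0, 274.0]), (0.008, 0.011, [385.0, 224.0]), (0, 0.011, [388.0, 229.0]), (-0.01, 0.011, [391.0, 236.0]), (-0.02, 0.011, [395.0, 244.0]), (-0.03, 0.011, [400.0, 253.0]), (0.008, 0.011, [271.0, 224.0]), (0, 0.011, [269.0, 229.0]), (-0.01, 0.011, [265.0, 236.0]), (-0.02, 0.011, [262.0, 244.0]), (-0.03, 0.011, [257.0, 253.0])]
w2 [(0.008, 0, [384.0, 240.0]), (0, 0, [387.0, 246.0]), (-0.01, 0, [390.0, 254.0]), (-0.02, 0, [394.0, 263.0]), (-0.03, 0, [398.0, 274.0]), (0.008, 0, [272.0, 240.0]), (0, 0, [270.0, 246.0]), (-0.01, 0, [267.0, 254.0]), (-0.02, 0, [263.0, 263.0]), (-0.03, 0, [259.0, 274.0]), (0.008, 0.011, [385.0, 224.0]), (0, 0.011, [388.0, 229.0]), (-0.01, 0.011, [391.0, 236.0]), (-0.02, 0.011, [395.0, 244.0]), (-0.03, 0.011, [400.0, 253.0]), (0.008, 0.011, [271.0, 224.0]), (0, 0.011, [269.0, 229.0]), (-0.01, 0.011, [265.0, 236.0]), (-0.02, 0.011, [262.0, 244.0]), (-0.03, 0.011, [257.0, 253.0])]
```

View pics/c8.png

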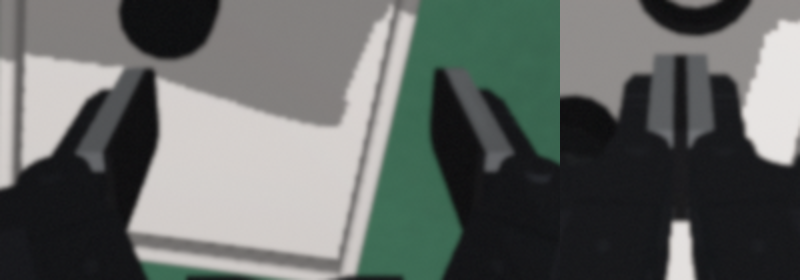

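The fingertip corners in the wrist images sit at (256,254) and (396,254) for a 68 mm gap. That puts the real tips about 27 mm *behind* the reported TCP, not 8 mm ahead. It also explains the miss, since the tips passed above the ring, and why the sleeve was held only by its top edge. The ring hasn't moved: (0.599, -0.0905), underside at 0.019. The TCP therefore has to go to about z = 0. I'll re-centre first.

>>> step_arm(
  motion=[0.0045,-0.0077,0,0,0,0,0.0045,-0.0077,-0.01,0,0,0,0.0045,-0.0077,-0.03,0,0,0,0.0045,-0.0077,-0.05,0,0,0,0.0045,-0.0077,-0.065,0,0,0,0.0045,-0.0077,-0.07,0,0,0,0.0045,-0.0077,-0.07,0,0,0,0.0045,-0.0077,-0.07,0,0,0],
  jaw=0.1,
)

```text
clock: 13.55
tool_pos: [0.5994, -0.0906, 0.0596]
tool_rot: [0.707, 0.707, -0.002, -0.005]
wrist_force: [0.0, 0.2, -0.3]
finger_gap: 0.0769
```

Run:
```python
from h import *
im,st=snap('wrist','w8.png');b,_=snap('scene','s8.png');W=cam('wrist',st)
print(st['clock'],st['tool_pos'],st['finger_gap'],st['wrist_force'])
print(proj(W,[[.599,-.0905,.044]]))
cv2.imwrite('pics/c9.png',np.hstack([cv2.resize(im[150:350,180:460],(420,300)),cv2.resize(b[130:280,200:390],(380,300))])[:,:,::-1])
```

```text
13.55 [ 0.59942813 -0.09057166  0.05957238] 0.07692909494281829 [ 0.04534808  0.20592743 -0.27800815]
[[327.71416837 235.30199503]]
```

View pics/c9.png

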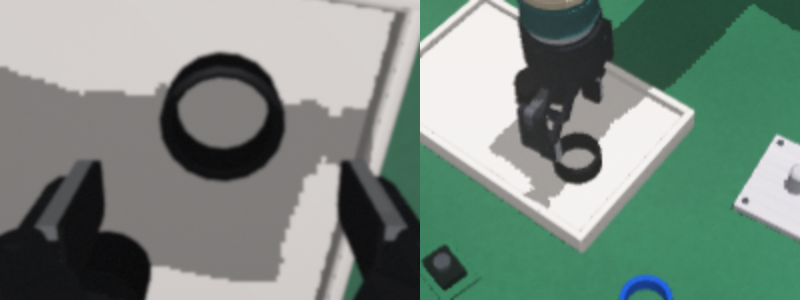

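The ring is centred between the tips: ring at (328,227), tips at (247,257) and (408,257). I'll lower in two steps, watching the force. All 12 views are used, so checks are numeric from here.

>>> step_arm(
  motion=[0,0,-0.01,0,0,0,0,0,-0.02,0,0,0,0,0,-0.03,0,0,0,0,0,-0.038,0,0,0,0,0,-0.044,0,0,0,0,0,-0.048,0,0,0,0,0,-0.05,0,0,0,0,0,-0.05,0,0,0],
)

```text
clock: 14.45
tool_pos: [0.5998, -0.0907, 0.01]
tool_rot: [0.707, 0.707, -0.001, -0.005]
wrist_force: [0.3, -0.1, -0.3]
finger_gap: 0.077
```

>>> step_arm(
  motion=[0,0,-0.003,0,0,0,0,0,-0.006,0,0,0,0,0,-0.008,0,0,0,0,0,-0.008,0,0,0,0,0,-0.008,0,0,0,0,0,-0.008,0,0,0,0,0,-0.008,0,0,0,0,0,-0.008,0,0,0],
)

```text
clock: 15.25
tool_pos: [0.5999, -0.0907, 0.0021]
tool_rot: [0.707, 0.707, -0.001, -0.005]
wrist_force: [-0.2, -0.2, 1.1]
finger_gap: 0.077
```

No contact on the way down, which confirms the offset. Closing.

>>> step_arm(
  motion=[0,0,0,0,0,0,0,0,0,0,0,0,0,0,0,0,0,0,0,0,0,0,0,0,0,0,0,0,0,0,0,0,0,0,0,0,0,0,0,0,0,0,0,0,0,0,0,0],
  jaw=1,
)

```text
clock: 16.05
tool_pos: [0.6006, -0.0909, 0.0029]
tool_rot: [0.707, 0.707, -0.001, -0.004]
wrist_force: [-0.6, 0.0, 5.1]
finger_gap: 0.0527
```

>>> step_arm(
  motion=[0,0,0.005,0,0,0,0,0,0.02,0,0,0,0,0,0.045,0,0,0,0,0,0.07,0,0,0,0,0,0.09,0,0,0,0,0,0.1,0,0,0,0,0,0.1,0,0,0,0,0,0.1,0,0,0],
)

```text
clock: 16.85
tool_pos: [0.6001, -0.0907, 0.1024]
tool_rot: [0.707, 0.707, -0.001, -0.004]
wrist_force: [0.5, 0.0, -0.1]
finger_gap: 0.0519
```

Run:
```python
from h import *
im,st=snap('wrist','w9.png');b,_=snap('scene','s9.png');t,_=snap('top','t9.png');W=cam('wrist',st)
x,y,z=st['tool_pos'];print(st['clock'],st['tool_pos'],R.from_quat(st['tool_rot']).as_matrix()[:,2].round(3),st['finger_gap'],st['wrist_force'])
g=im.max(2)
c=int(proj(W,[[x,y,z+.03]])[0,0]);col=g[:,c]<60;e=np.flatnonzero(np.diff(col.astype(int)));print('col',c,[(int(i),bool(col[i+1])) for i in e])
for dy in (-.004,0,.004):
  for zb in (.015,.018,.021):
    h=hull(W,x,y+dy,z+zb,.027,.024).reshape(-1,2);print(dy,zb,h.min(0).round(),h.max(0).round())
S=cam('scene');g=b.max(2);print('scene ring spot brightness',g[203:216,270:287].mean())
```

```text
16.85 [ 0.600103   -0.09072179  0.10243488] [-0.008  0.005 -1.   ] 0.051911440228511525 [ 0.47105896  0.02826992 -0.09529401]
col 328 [(213, True), (239, False), (294, True), (329, False), (364, True)]
-0.004 0.015 [270. 218.] [386. 339.]
-0.004 0.018 [269. 220.] [387. 343.]
-0.004 0.021 [267. 223.] [389. 348.]
0 0.015 [269. 211.] [387. 332.]
0 0.018 [268. 213.] [388. 336.]
0 0.021 [267. 215.] [389. 341.]
0.004 0.015 [269. 204.] [387. 325.]
0.004 0.018 [268. 205.] [388. 329.]
0.004 0.021 [266. 207.] [390. 334.]
scene ring spot brightness 164.97737556561086
```

The ring is held, with rows 213–329 matching an upright, centred ring whose underside is at TCP + 0.017. Next I'll refine the thick post's position from the pictures already taken.

Run:
```python
from h import *
W4=load('wrist','w4.png');W3=load('wrist','w3.png');T=cam('top')
print('w4 thick',onz(W4,[(325,193)],.044),'slim',onz(W4,[(331,81)],.074));print('w3 thick',onz(W3,[(322,119)],.044))
print('corner w4 far bolts',onz(W4,[(284,35),(383,42)],.012), 'top bolts',onz(T,[(167.5,217),(256,223),(251,270),(162.5,262)],.012))
print('t6 thick',onz(T,[(150+138*.6,200+114*.4)],.044))
```

```text
w4 thick [[0.51114932 0.13855306 0.044     ]] slim [[0.51638216 0.23491596 0.074     ]]
w3 thick [[0.5099299  0.13822151 0.044     ]]
corner w4 far bolts [[0.4741749  0.27767137 0.012     ]
 [0.56381571 0.27177247 0.012     ]] top bolts [[0.56667418 0.270603   0.012     ]
 [0.55810418 0.09116071 0.012     ]
 [0.46385844 0.09873509 0.012     ]
 [0.47607275 0.2771866  0.012     ]]
t6 thick [[0.51247999 0.13196022 0.044     ]]
```

>>> step_arm(
  motion=[-0.013,0.03,0,0,0,0,-0.026,0.065,0,0,0,0,-0.04,0.1,0,0,0,0,-0.056,0.14,0,0,0,0,-0.072,0.18,0,0,0,0,-0.082,0.205,0,0,0,0,-0.089,0.22,0,0,0,0,-0.089,0.2245,0,0,0,0],
)

```text
clock: 17.8
tool_pos: [0.5089, 0.1349, 0.1005]
tool_rot: [0.706, 0.708, -0.003, -0.006]
wrist_force: [0.4, -0.4, 0.3]
finger_gap: 0.0523
```

>>> step_arm(
  motion=[0,0,0,0,0,0,0,0,0,0,0,0,0,0,-0.01,0,0,0,0,0,-0.02,0,0,0,0,0,-0.025,0,0,0,0,0,-0.025,0,0,0,0,0,-0.025,0,0,0,0,0,-0.025,0,0,0],
)

```text
clock: 18.6
tool_pos: [0.5092, 0.1349, 0.0758]
tool_rot: [0.706, 0.708, -0.002, -0.006]
wrist_force: [-0.5, -0.5, -0.2]
finger_gap: 0.0524
```

>>> step_arm(
  motion=[0.0015,0,-0.01,0,0,0,0.0015,0,-0.02,0,0,0,0.0015,0,-0.03,0,0,0,0.0015,0,-0.04,0,0,0,0.0015,0,-0.048,0,0,0,0.0015,0,-0.054,0,0,0,0.0015,0,-0.058,0,0,0,0.0015,0,-0.06,0,0,0],
)

```text
clock: 19.4
tool_pos: [0.5105, 0.1349, 0.0153]
tool_rot: [0.706, 0.708, -0.003, -0.006]
wrist_force: [-0.2, 0.2, -1.8]
finger_gap: 0.0522
```

Run:
```python
from h import *
im,st=snap('wrist','w10.png');W=cam('wrist',st);x,y,z=st['tool_pos'];print(st['tool_pos'],st['wrist_force'],st['finger_gap'])
g=im.max(2);c=int(proj(W,[[x,y,z+.03]])[0,0])
print('pred post top edges',proj(W,[[.511,.1345-.011,.044],[.511,.1345+.011,.044],[.5,.1345,.044],[.522,.1345,.044]]).round().tolist())
print('v',c,g[215:335:4,c].tolist());
r=int(proj(W,[[.511,.1345,.044]])[0,1]);print('h',r,g[r,260:400:4].tolist())
```

```text
[0.51048052 0.1349161  0.01529064] [-0.18710416  0.16369871 -1.79522031] 0.05218529252163836
pred post top edges [[329.0, 292.0], [329.0, 252.0], [307.0, 272.0], [351.0, 273.0]]
v 327 [22, 19, 20, 20, 53, 23, 31, 104, 107, 125, 122, 125, 125, 127, 126, 127, 127, 126, 125, 132, 40, 18, 19, 20, 18, 19, 19, 23, 20, 51]
h 272 [97, 27, 24, 23, 20, 21, 18, 23, 127, 134, 132, 131, 118, 123, 126, 126, 127, 126, 126, 126, 125, 118, 121, 133, 134, 133, 83, 18, 19, 23, 22, 19, 23, 67, 100]
```

The ring is already around the post with no side force, and the post top spans cols ~308–344 inside the bore. I'll lower to the plate.

>>> step_arm(
  motion=[0,0,-0.006,0,0,0,0,0,-0.011,0,0,0,0,0,-0.015,0,0,0,0,0,-0.0175,0,0,0,0,0,-0.019,0,0,0,0,0,-0.0195,0,0,0,0,0,-0.0195,0,0,0,0,0,-0.0195,0,0,0],
)

```text
clock: 20.25
tool_pos: [0.5107, 0.1349, -0.0041]
tool_rot: [0.706, 0.708, -0.002, -0.006]
wrist_force: [-0.1, 0.5, 0.1]
finger_gap: 0.0523
```

>>> step_arm(
  motion=[0,0,-0.0005,0,0,0,0,0,-0.001,0,0,0,0,0,-0.001,0,0,0,0,0,-0.0015,0,0,0,0,0,-0.0015,0,0,0,0,0,-0.0015,0,0,0,0,0,-0.0015,0,0,0,0,0,-0.0015,0,0,0],
)

```text
clock: 21.05
tool_pos: [0.5108, 0.1349, -0.0051]
tool_rot: [0.706, 0.708, -0.002, -0.006]
wrist_force: [-1.9, -0.1, 5.8]
finger_gap: 0.0524
```

Contact at 5.8 N, at the expected height. I'll release and retreat upward, then back clear toward the tray side.

>>> step_arm(
  motion=[0,0,0.0005,0,0,0,0,0,0.0005,0,0,0,0,0,0.0005,0,0,0,0,0,0.0005,0,0,0,0,0,0.0005,0,0,0,0,0,0.0005,0,0,0,0,0,0.0005,0,0,0,0,0,0.0005,0,0,0],
  jaw=0.1,
)

```text
clock: 21.85
tool_pos: [0.5108, 0.1349, -0.0046]
tool_rot: [0.706, 0.708, -0.002, -0.006]
wrist_force: [-0.1, 0.1, 0.9]
finger_gap: 0.0767
```

>>> step_arm(
  motion=[0,0,0.01,0,0,0,0,0,0.03,0,0,0,0,0,0.06,0,0,0,0,0,0.09,0,0,0,0,0,0.12,0,0,0,0,-0.02,0.15,0,0,0,0,-0.05,0.17,0,0,0,0,-0.08,0.18,0,0,0],
)

```text
clock: 22.65
tool_pos: [0.5123, 0.0544, 0.1789]
tool_rot: [0.706, 0.708, -0.001, -0.004]
wrist_force: [0.7, 0.0, 0.4]
finger_gap: 0.0767
```

>>> step_arm(
  motion=[0,-0.04,0,0,0,0,0,-0.08,0,0,0,0,0,-0.1,0,0,0,0,0,-0.1,0,0,0,0,0,-0.1,0,0,0,0,0,-0.1,0,0,0,0,0,-0.1,0,0,0,0,0,-0.1,0,0,0,0],
)

```text
clock: 23.45
tool_pos: [0.5123, -0.0446, 0.1789]
tool_rot: [0.705, 0.709, -0.001, -0.004]
wrist_force: [-0.1, -0.2, 1.0]
finger_gap: 0.0771
```

Run:
```python
from h import *
a,st=snap('scene','s11.png');b,_=snap('top','t11.png');w,_=snap('wrist','w11.png');print(st['clock'],st['tool_pos'],st['wrist_force'])
S=cam('scene');T=cam('top');W=cam('wrist',st)
a,b,w=a,b,w
for n,x,y,z,r,h in [('sleeve',.516,.2335,.012,.02,.05),('ring',.511,.135,.012,.027,.024),('plug',.5408,-.1806,.02,.023,.03)]:
    V=[]
    for nm,C,im in (('S',S,a),('T',T,b),('W',W,w)):
        c=cen(hull(C,x,y,z,r,h))
        try:
            q=blob(im,c[0],80);k=cen(q);print(n,nm,c[0].round(1),k[0].round(1),round(k[1]/c[1],2))
            if np.hypot(*(k[0]-c[0]))<10 and .6<k[1]/c[1]<1.2:V.append((C,q))
        except Exception as e: print(e)
    if len(V)>1: p,e,qq=fit(V,r,h,[x,y,z]);print('  fit',p.round(4),e.round(1))
```

```text
23.45 [ 0.51228298 -0.0446467   0.17890621] [-0.11721796 -0.24368249  1.03600182]
sleeve S [432.1 236.8] [431.3 235.9] 0.87
sleeve T [181.3 242.7] [182.1 242.7] 0.85
sleeve W [ 336.7 -199.5] [327.3   8.2] 0.1
  fit [0.5162 0.2313 0.0144] [-0. -0. -0.  0.]
ring S [388.6 220.6] [388.2 220.1] 0.85
ring T [232.5 246.2] [232.4 245.6] 0.89
ring W [328.5 -20.6] [327.3   8.2] 0.17
  fit [0.5121 0.1345 0.0147] [0.2 0.1 0.1 0. ]
plug S [257.3 174.8] [257.  173.9] 0.81
plug T [392.8 234. ] [401.6 280.7] 1.78
plug W [352.4 299.2] [350.8 298.9] 0.82
  fit [ 0.539  -0.1813  0.0194] [ 0.5  0.5 -0.   0.4]
```

The fitted undersides are 14–15 mm, and the same fit read 2–4 mm high on the tray, so both parts are on the 12 mm plate. The plug hasn't moved. Handing in.

```bash
python3 -c "
from h import *
print(order.hand_in())"
```

```text
the job is handed in; nothing more can be done
None
```

The job is handed in at about 23.6 s of the 58 s allowed. The sleeve went over the slim tall post first, then the ring over the thick short post. I left the plug and the blue look-alike ring alone.

**Last checks, gripper well clear of everything:**

| Part | Fitted centre x, y (m) | Underside z | Finding |
|---|---|---|---|
| Sleeve | 0.516, 0.231 | 14.4 mm | On its post |
| Ring | 0.512, 0.135 | 14.7 mm | On its post |
| Plug | 0.539, -0.181 | 19.4 mm | Within 2 mm of its first fix |

- **Seated on the plate:** The sleeve and ring should sit at 12 mm. The same two cameras read 2–4 mm high on the tray parts, so 14–15 mm means both are all the way down. Both also touched the plate at the expected height, at about 13 N for the sleeve and 6 N for the ring.
- **Last look was by numbers only:** My 12 picture views were used up, so I judged the ring's final seating from the fits and forces. The sleeve was also seen upright on its post.

**What failed or disagreed:**
- **First ring grasp missed:** The jaws closed above the ring without moving it. In the wrist images the fingertips sit about 27 mm behind the reported TCP, not 8 mm ahead as described. I used the measured offset for the second grasp, which held.
- **Sleeve grip:** Because of that offset, the sleeve was probably held only near its top edge. It stayed upright.
- **Thick post position:** The cameras disagreed by up to 6 mm, against 10 mm of clearance each way. I aimed for the middle, and the ring met no side force going on.
- **Refused move:** One move call was refused because its list had the wrong length. It had no effect.

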